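# Spin the lens turntable and brake it on its pointer

### The arm

A 6-joint arm with a two-finger parallel gripper is mounted at the origin on the work surface. World frame = base frame: x ahead of the robot, y to its left, z up, the work surface at z = 0. Lengths are in m, angles in degrees, forces in N, time in s.
With the tool pointing down it reaches from about 0.35 to 0.975 m from the base axis. Payload 17.4 kg.
Tool frame: the origin (TCP) lies on the centre line of the jaws, within the pads' length; the fingertips stand 19 mm ahead of it and the grasp point (between the pads) is the TCP (r.tip_reach is the distance from the TCP to the fingertips, in m); z points along the fingers, y is the direction in which the jaws open and shut (so a half turn about z gives the same grasp; the last joint's range is limited). The gripper opens to 85 mm and grips with 20 to 120 N. Pads are 22 mm wide; open, the fingers measure 114 mm over their backs; the gripper's body (76 mm by 85 mm) begins 54 mm behind the grasp point. The pads swing forward as they close: fully open they stand 13 mm farther back than shut.
Start: joints at [72.491, 6.646, 82.598, -0, 90.757, -2.166], TCP at [0.179, 0.651, 0.25] pointing down, gripper open.
Joint ranges: [-162.19, 162.19], [-47.58, 125.68], [4.15, 143.07], [-65.23, 245.23], [0.69, 171.88], [-170.13, 170.13]. Speed limits (degrees/s): [108.29, 108.29, 127.2, 180, 180, 180].

### API

Orientations are given as a 3x3 rotation matrix whose columns are the frame's x, y, z axes.
In Python, from plant import monitor, viewer, order, r gives the robot as it stands.
- The arm moves only by the tool move_arm, never from a script. Its argument "rows" is a list of rows, each a list of 7 numbers: the turn, a rotation vector about the tool's x, y, z in rad, then the shift along the tool's x, y, z in mm, then the opening, from -1 (shut) to 1 (fully open), so that 0 is half open. A call has exactly 10 rows; each row shifts and turns the commanded pose from where the row before left it, along the tool's axes as they then stand; what a row does not reach is not made up. A row lasts 1/10 s, in which the tool goes at most 50 mm and 8.59 degrees, less where a joint would pass 70% of its speed; a pose out of reach is approached as far as the arm can. A call with a gripper value outside its range is refused whole. The fingers move at their own pace and stop on an object; "force" is the grip in N (left out, the last holds). Time passes only in rows, so rows that do not move let the fingers close, or fill a call up. It gives the time, the measured TCP pose, the force and the opening at its end, in the units of the state.
- monitor.state(): the state, without advancing time (a new reading comes with each control period).
- viewer.capture(name): name is "scene" or "side" or "wrist"; returns (picture, depth): 420x560x3 uint8, red, green, blue; 420x560 float32, m along the optical axis (not along the pixel's ray), 0 where there is no reading.
- viewer.get_calibration(name): a dict with "fx", "fy", "cx", "cy" (pixels), "distortion" ([k1, k2, p1, p2, k3] as OpenCV has them; the pictures are not rectified), "position" and "orientation" of the camera in the world. Camera axes: x right, y down, z forward; pixel columns grow to the right and rows downward; lengths in m; the calibration is good to about 2 mm. A picture is of the moment at which its call begins: read the wrist's pose just before it. get_calibration takes no time and is no camera call; for the wrist camera it gives the pose at the moment of the call.
- order.finish_job(): hands the job in, once; it reports no verdict.
Trained networks look in the newest picture that a camera, given by its name, has taken for a name from the list of things; names that differ only in an ending like _2 or _b are one class to them, and where a whole thing is asked for, a point or a joint stands for the part that bears it (a point fixed in the world has none). Each returns a list of dicts, best first, with "p" (0 to 1); they miss things now and then, are a little off and sometimes report something else, mostly with a low value. They report only what shows in the picture. A call takes as long as a camera call. They do not tell look-alikes from the thing itself.
- viewer.regions_of(target, camera): "mask" (420x560 bool, what is visible of it) and "xy" ([column, row] as shares, 0 to 1, of the picture: columns of its width, rows of its height, amid what is visible of it).
- viewer.spot_point(target, camera): "xy" ([column, row] as shares, 0 to 1, of the picture: columns of its width, rows of its height: a listed point, or the origin of a listed thing).
The state is a dict: "t": time; "joint_pos": joint angles; "joint_velocities": joint speeds; "effort": joint torques, N m; "tcp_pos": TCP position; "orientation": TCP orientation; "contact_force": force on the tool from outside, world axes, zero at the start; "torque": the same for the moment, N m; "gripper_width": finger opening in m.
Only numpy, scipy, OpenCV 4.12 (cv2) and the standard library are available. Lean on these libraries where they do the work, as an engineer would, in place of code of your own. Each camera call takes 0.05 s, during which the arm holds its last target.

### The job

Check the bearing of the lens-centring turntable: with a fingertip, flick it so that it spins by itself, untouched, for at least two seconds and all that time faster than a quarter turn per second (either direction). Then brake it with a fingertip so that it stops with its upright pin right at the fixed pointer, and finish while still holding it there, fingertip pressing on the disc or its pin. Nothing is to be grasped or lifted; leave the gate and the other things on the counter where they are.

Things in the scene. Friction and masses are not known exactly. Their poses are not given: they have to be found in the camera images.
- stand: Fixed dark steel foot of the turntable, 150 mm across. Origin: on the disc's vertical axis at counter height; z up. Its +x axis points to the pointer: a small steel wedge on a bracket just outside the disc's rim, 102 to 132 mm from the axis, 18 mm wide, its top 58 mm above the counter (2 mm below the disc's top).
- turntable: Aluminium disc, 190 mm across, 14 mm thick, turning freely without stops about the vertical axis; about 0.9 kg. Origin: on the axis at its underside, 46 mm above the counter; flat top at 60 mm. Its +x axis points to its pin. A brass lens seat, 48 mm across and 4 mm high, sits mid-top. A 3 rad/s spin loses 0.1 to 0.4 rad/s each second; a few newtons of fingertip on the top stop it almost at once.
- pin (a point): Foot of the upright dark steel pin on the disc, on the pin's centre line at the height of the disc's top (60 mm above the counter). The pin is a round rod, 12 mm across and 24 mm tall, 78 mm from the axis; the only pin on the disc. It turns with the disc.
- index (a point): Fixed point of the stand, 78 mm from the axis towards the pointer and 60 mm above the counter: where pin is when the pin stands exactly at the pointer.
- cup: White porcelain lens-testing cup, 68 mm across, 60 mm high, loose; origin at the centre of its underside. To be left alone.
- focus_wheel: Green anodised focusing wheel, 34 mm across, 18 mm high, loose, lying flat; origin at the centre of its underside. To be left alone.
- bridge_hinge: Chrome bridge hinge, 50 by 68 by 16 mm, loose; origin at the centre of its underside. To be left alone.
- gate_end (a point): Free upper end of the small swinging steel gate (200 mm long, 104 mm high) in the fence round the far left corner of the counter, where heavy binoculars stand. To be left alone.
Things that resemble listed ones, but are neither listed nor needed, are in the scene too. Leave any turquoise look-alike of the stand alone.

How it is judged (in metres and radians):
On the way, in this order (a step that is already met when the one before it is completed fails the run):
1. the turntable spins by itself, touched by nothing, faster than a quarter turn per second (1.57 rad/s) for two seconds (angular speed of turntable above 1.57 rad/s and contact force between anything else and turntable below 0.05 N), for 2 s.
2. a fingertip presses on the turntable, which stands still with its pin at the pointer (horizontal distance between pin and index below 0.01 m and angular speed of turntable below 0.08 rad/s and contact force between the fingers and turntable above 0.5 N), for 0.3 s.
At the end, for the whole second after the job is handed in: The pin's centre is within 10 mm of its place at the pointer, the disc is at rest (under 0.08 rad/s) and the fingers press on the disc or its pin with more than 0.5 N, still holding it (all of step 2); the arm keeps its last pose, push and grip.
It fails at once if the cup, focusing wheel or bridge hinge is pushed, lifted or carried (moved more than 15 mm) (distance of any of cup, focus_wheel, bridge_hinge from where it was at the start of the episode above 0.015 m).
It fails at once if the gate is swung (its end moved more than 20 mm) (distance of gate_end from where it was at the start of the episode above 0.02 m).
It also fails if it takes over 45 s, if anything falls off the work surface, if the arm or the gripper's body presses on something with over 40 N, if the wrist force passes 120 N, or if a joint passes its speed limit or range.

## Working session

There is one attempt and no reset: what is moved stays moved. The work goes in short steps, Python scripts to look and compute and a tool call to move; the robot and the scene stay as the last step left them, time stands still between calls to the robot, and variables do not carry over. Pictures are saved under pics/ and viewed, and the job is handed in when it is done.

Besides the shell and the picture viewer there is one more tool, called after "Request:" as a command line: name --pt "numbers of a row" for each row, then --argument value for the rest. move_arm: Moves the arm, as the interface text tells. Its arguments: {"type":"object","properties":{"rows":{"type":"array"},"force":{"type":"number"}},"required":["rows"]}

```bash
ls; mkdir -p pics
python3 - <<'E'
from plant import monitor, viewer, order, r
import cv2
s=monitor.state()
for k,v in s.items(): print(k,v)
for n in("scene","side","wrist"):
    p,d=viewer.capture(n); cv2.imwrite(f"pics/{n}0.png",p[:,:,::-1]); c=viewer.get_calibration(n); print(n,c)
print(monitor.state()['t'])
E
```

```text
pics
t 0.0
joint_pos [ 7.24927453e+01  6.67500420e+00  8.26367655e+01  1.18718963e-03
  9.07586756e+01 -2.16530357e+00]
joint_velocities [-0.05423761 -0.04481758  0.040706   -0.0653819   0.05536673  0.06601198]
effort [ 5.28334494e-04 -7.31979346e+01 -6.32486701e+01 -4.16962405e-05
  6.49964160e-03  1.12849744e-05]
tcp_pos [0.17853357 0.65077135 0.24954077]
orientation [[-9.64364012e-01  2.64578723e-01 -3.89625945e-04]
 [ 2.64579001e-01  9.64363309e-01 -1.16631817e-03]
 [ 6.71579928e-05 -1.22784212e-03 -9.99999244e-01]]
contact_force [-0.60362325 -0.00822063  0.12336522]
torque [ 0.01782108 -0.01694654  0.04032662]
gripper_width 0.08549055311159187
scene {'fx': 526.7932361105716, 'fy': 526.7932361105716, 'cx': 287.9258109711584, 'cy': 210.21726229040493, 'distortion': array([-0.17631292,  0.        ,  0.        ,  0.        ,  0.        ]), 'position': array([ 1.40681303, -0.24316165,  0.87347594]), 'orientation': array([[ 0.30424098,  0.60370957, -0.73686646],
       [ 0.95259337, -0.19428941,  0.23413139],
       [-0.00181799, -0.77316646, -0.63420053]])}
side {'fx': 419.19002124338357, 'fy': 419.19002124338357, 'cx': 282.89555567949196, 'cy': 213.74300672295078, 'distortion': array([-0.03397034,  0.        ,  0.        ,  0.        ,  0.        ]), 'position': array([-0.00259982, -0.60596892,  0.77567907]), 'orientation': array([[ 0.79556641, -0.40936257,  0.44665018],
       [-0.60568112, -0.51914126,  0.60302797],
       [-0.01498254, -0.75027637, -0.66095453]])}
wrist {'fx': 355.6333922830053, 'fy': 355.6333922830053, 'cx': 274.583271082244, 'cy': 206.89804296955566, 'distortion': array([-0.07306732,  0.        ,  0.        ,  0.        ,  0.        ]), 'position': array([0.11182406, 0.66964698, 0.37303961]), 'orientation': array([[ 0.26521138,  0.92805719,  0.2614819 ],
       [ 0.96418963, -0.2549543 , -0.07305244],
       [-0.00113091,  0.27149247, -0.9624399 ]])}
0.15
```

View pics/scene0.png

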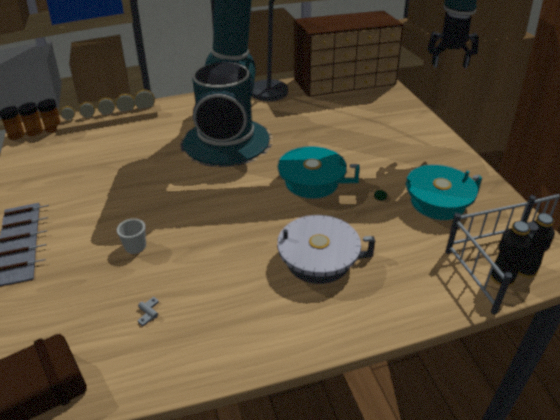

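View pics/side0.png

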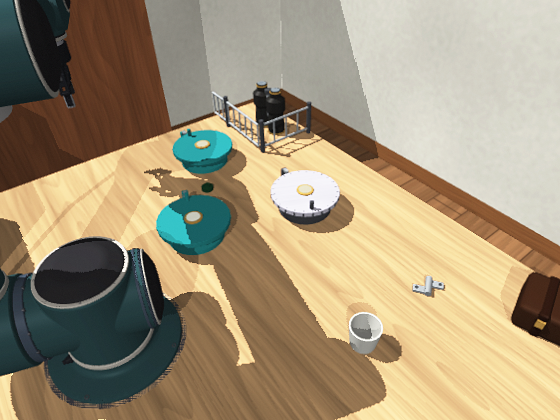

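View pics/wrist0.png

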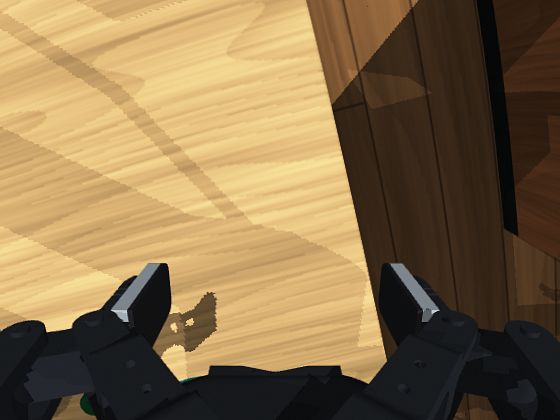

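The scene picture shows three turntable-like things: a silver disc at (319,243), and turquoise ones at (312,170) and (442,190). The silver one is the aluminium disc on a dark foot, with its pin near (285,236) and pointer near (370,245). The turquoise ones are look-alikes. I'll measure it and confirm in a crop.

```bash
cat > h.py <<'E'
from plant import monitor, viewer, order, r
import cv2, numpy as np
def K(c): return np.array([[c['fx'],0,c['cx']],[0,c['fy'],c['cy']],[0,0,1.]])
def toplane(c,uv,z):
    uv=np.asarray(uv,float).reshape(-1,1,2)
    n=cv2.undistortPoints(uv,K(c),np.array(c['distortion']))[:,0]
    ray=np.c_[n,np.ones(len(n))]@np.array(c['orientation']).T
    o=np.array(c['position']); t=(z-o[2])/ray[:,2]
    return o+t[:,None]*ray
def proj(c,P):
    R=np.array(c['orientation']); 
    p=(np.asarray(P,float).reshape(-1,3)-c['position'])@R
    return cv2.projectPoints(p,np.zeros(3),np.zeros(3),K(c),np.array(c['distortion']))[0][:,0]
def cloud(c,d):
    v,u=np.nonzero(d>0)
    n=cv2.undistortPoints(np.c_[u,v].astype(float).reshape(-1,1,2),K(c),np.array(c['distortion']))[:,0]
    z=d[v,u]
    return u,v,(np.c_[n,np.ones(len(n))]*z[:,None])@np.array(c['orientation']).T+c['position']
E
python3 - <<'E'
from h import *
for n in("scene","side"):
    p,d=viewer.capture(n); c=viewer.get_calibration(n)
    np.savez(f"{n}1.npz",p=p,d=d)
    x0,y0,x1,y1=(250,190,400,300) if n=="scene" else (250,150,360,240)
    cv2.imwrite(f"pics/{n}_crop.png",cv2.resize(p[y0:y1,x0:x1,::-1],None,fx=5,fy=5,interpolation=cv2.INTER_CUBIC))
    for t,z in(("turntable",.046),("pin",.06),("stand",0),("index",.06),("cup",0),("focus_wheel",0),("bridge_hinge",0),("gate_end",.104)):
        for q in viewer.spot_point(t,n):
            uv=np.array(q['xy'])*[560,420]; print(n,t,round(q['p'],2),uv.round(),toplane(c,uv,z)[0].round(4))
print(monitor.state()['t'])
E
```

```text
scene turntable 0.93 [313. 170.] [0.3    0.1796 0.046 ]
scene turntable 0.82 [319. 245.] [0.5886 0.0913 0.046 ]
scene turntable 0.55 [441. 191.] [0.4913 0.4711 0.046 ]
scene pin 0.76 [463. 177.] [0.4722 0.5492 0.06  ]
scene pin 0.62 [286. 238.] [0.5562 0.0216 0.06  ]
scene pin 0.6 [338. 165.] [0.32   0.2468 0.06  ]
scene stand 0.83 [439. 204.] [0.4912 0.4739 0.    ]
scene stand 0.68 [316. 262.] [ 0.5942  0.0836 -0.    ]
scene stand 0.68 [309. 179.] [0.2794 0.1781 0.    ]
scene stand 0.28 [146. 308.] [ 0.6163 -0.3146  0.    ]
scene index 0.96 [464. 175.] [0.4659 0.5558 0.06  ]
scene index 0.85 [353. 238.] [0.6034 0.1686 0.06  ]
scene index 0.69 [459. 218.] [0.6193 0.4436 0.06  ]
scene index 0.64 [340. 166.] [0.3233 0.2514 0.06  ]
scene cup 0.88 [134. 246.] [ 0.4097 -0.3222  0.    ]
scene focus_wheel 0.67 [379. 192.] [0.3952 0.3407 0.    ]
scene focus_wheel 0.47 [319. 260.] [ 0.5907  0.0929 -0.    ]
scene bridge_hinge 0.62 [143. 311.] [ 0.6224 -0.3219  0.    ]
scene gate_end 0.62 [461. 217.] [0.6598 0.4126 0.104 ]
side turntable 0.9 [193. 222.] [0.2892 0.1786 0.046 ]
side turntable 0.8
[... 182 characters left out ...]
0.06  ]
side pin 0.58 [187. 133.] [0.4773 0.5729 0.06  ]
side stand 0.91 [195. 236.] [0.2846 0.1751 0.    ]
side stand 0.9 [210. 160.] [0.4949 0.4628 0.    ]
side stand 0.89 [303. 205.] [0.5881 0.0959 0.    ]
side index 0.95 [294. 176.] [0.6054 0.1581 0.06  ]
side index 0.82 [188. 202.] [0.3109 0.244  0.06  ]
side index 0.7 [188. 135.] [0.4706 0.5544 0.06  ]
side index 0.26 [257. 124.] [0.6942 0.4713 0.06  ]
side cup 0.61 [363. 341.] [ 0.4108 -0.3204  0.    ]
side focus_wheel 0.49 [208. 189.] [0.412  0.3325 0.    ]
side bridge_hinge 0.71 [426. 286.] [ 0.6304 -0.3074  0.    ]
side bridge_hinge 0.4 [364. 343.] [ 0.4082 -0.3258  0.    ]
side gate_end 0.57 [259. 126.] [0.6478 0.3921 0.104 ]
1.05
```

View pics/scene_crop.png

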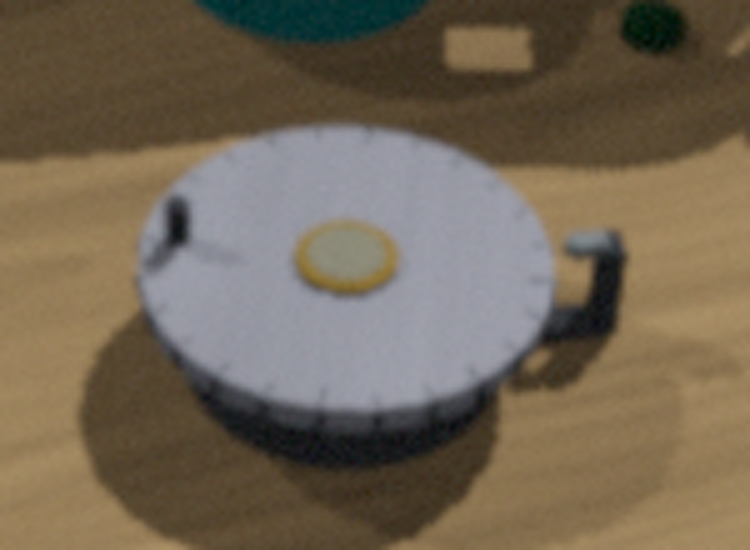

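View pics/side_crop.png

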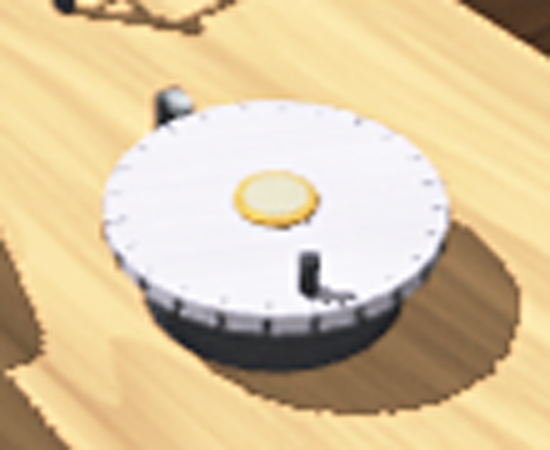

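Run:
```python
from h import *
for n in("scene","side"):
    f=np.load(f"{n}1.npz"); c=viewer.get_calibration(n)
    u,v,P=cloud(c,f['d'])
    near=np.hypot(P[:,0]-.59,P[:,1]-.09)<.16
    m=near&(P[:,2]>.045)
    print(n,np.histogram(P[m][:,2],bins=np.arange(.045,.1,.003)))
    top=near&(abs(P[:,2]-.06)<.004)&(np.hypot(P[:,0]-.59,P[:,1]-.09)<.1)
    # fit circle to boundary
    Q=P[top][:,:2]; h=cv2.convexHull((Q*1000).astype(np.float32))
    print(top.sum(),Q.mean(0),cv2.minEnclosingCircle(h), cv2.fitEllipse(h))
    ft=near&(P[:,2]>.066); print('high',np.c_[u[ft],v[ft],P[ft].round(4)*1000][::3].astype(int).tolist())
```

```text
scene (array([  48,   87,  110,  735, 2282,  651,  113,   14,    3,    6,    7,
         10,   10,    1,    0,    0,    0,    0]), array([0.045, 0.048, 0.051, 0.054, 0.057, 0.06 , 0.063, 0.066, 0.069,
       0.072, 0.075, 0.078, 0.081, 0.084, 0.087, 0.09 , 0.093, 0.096,
       0.099]))
3432 [0.59540252 0.0881928 ] ((589.8623046875, 88.31239318847656), 97.18345642089844) ((590.1091918945312, 88.92528533935547), (189.3213348388672, 191.4227294921875), 71.29829406738281)
high [[284, 229, 548, 20, 81], [284, 230, 552, 18, 82], [282, 231, 552, 14, 80], [285, 231, 558, 19, 84], [282, 232, 551, 14, 77], [285, 232, 557, 19, 80], [282, 233, 555, 13, 77], [285, 233, 559, 19, 79], [282, 234, 549, 15, 68], [285, 234, 561, 18, 77], [282, 235, 551, 14, 67], [285, 235, 561, 18, 75], [317, 235, 575, 90, 67], [285, 236, 561, 18, 72], [284, 237, 560, 16, 69], [316, 238, 583, 85, 66], [325, 242, 602, 99, 67]]
side (array([  16,   58,   67,   72,  688, 1410,  211,   43,    2,    6,    5,
          5,    5,    8,    0,    0,    0,    0]), array([0.045, 0.048, 0.051, 0.054, 0.057, 0.06 , 0.063, 0.066, 0.0
[... 211 characters left out ...]
91797), (189.5819549560547, 193.05201721191406), 159.3371124267578)
high [[301, 184, 591, 109, 66], [306, 185, 599, 96, 67], [305, 186, 594, 95, 67], [305, 187, 591, 91, 67], [298, 188, 573, 100, 66], [298, 189, 570, 96, 67], [305, 189, 585, 83, 67], [310, 189, 597, 76, 66], [306, 190, 584, 79, 67], [306, 191, 582, 76, 66], [310, 191, 591, 70, 66], [301, 192, 569, 82, 66], [310, 192, 588, 66, 66], [311, 200, 553, 21, 85], [310, 201, 549, 20, 84], [313, 201, 556, 16, 84], [311, 202, 550, 17, 82], [309, 203, 546, 21, 79], [312, 203, 551, 14, 80], [310, 204, 547, 18, 77], [313, 204, 556, 16, 73], [311, 205, 548, 15, 74], [309, 206, 548, 22, 66], [312, 206, 550, 13, 72], [312, 207, 551, 13, 68]]
```

Candidates are silver (319,243) and turquoise (312,170) and (442,190). The crops confirm the silver disc on the dark foot, with one pin and the wedge at about (370,238). Next I'll refine the axis, pin and pointer angles.

Run:
```python
from h import *
print([a for a in dir(r) if a[0]!='_'], r.tip_reach)
from scipy.optimize import minimize
A=np.array([.589,.089])
for n in("scene","side"):
    f=np.load(f"{n}1.npz"); c=viewer.get_calibration(n)
    u,v,P=cloud(c,f['d'])
    rel=P[:,:2]-A; R=np.hypot(*rel.T)
    m=(R>.1)&(R<.14)&(P[:,2]>.04)&(P[:,2]<.075)
    ang=np.degrees(np.arctan2(rel[:,1],rel[:,0]))
    print(n,m.sum(),np.median(ang[m]),np.c_[u,v,P.round(3)*1000,ang][m].astype(int)[::3].tolist())
    x0,y0,x1,y1=(250,190,400,300) if n=="scene" else (250,150,360,240)
    s=7; im=cv2.resize(f['p'][y0:y1,x0:x1,::-1],None,fx=s,fy=s,interpolation=cv2.INTER_CUBIC)
    def dr(pts,col,closed=True):
        q=((proj(c,pts)-[x0,y0]+.5)*s).astype(np.int32); cv2.polylines(im,[q.reshape(-1,1,2)],closed,col,1)
    a=np.linspace(0,2*np.pi,90)
    dr(np.c_[A[0]+.095*np.cos(a),A[1]+.095*np.sin(a),0*a+.06],(0,0,255))
    for th,col in((75,(255,0,0)),(78,(0,200,0)),(81,(0,0,255))):
        t=np.radians(th); e=np.array([np.cos(t),np.sin(t)]); g=np.array([-e[1],e[0]])
        dr([[*(A+rr*e+w*g),.058] for rr,w in((.102,-.009),(.132,-.009),(.132,.009),(.102,.009))],col)
        dr([[*(A),.06],[*(A+.078*e),.06]],col,False)
    t=np.radians(-116); pc=A+.078*np.array([np.cos(t),np.sin(t)])
    for z in(.06,.084): dr(np.c_[pc[0]+.006*np.cos(a),pc[1]+.006*np.sin(a),0*a+z],(0,0,255))
    cv2.imwrite(f"pics/{n}_ov.png",im[:600,:800] if n=="side" else im[:600,300:1050])
    if n=="scene": cv2.imwrite("pics/scene_ov2.png",im[:600,:500])
```

```text
['MotionError', 'tip_reach'] 0.019
scene 85 77.97875381729855 [[370, 236, 605, 211, 56, 82], [373, 236, 604, 219, 53, 83], [366, 237, 605, 201, 56, 81], [369, 237, 607, 208, 55, 81], [372, 237, 606, 216, 53, 82], [364, 238, 608, 194, 57, 79], [367, 238, 607, 203, 54, 80], [370, 238, 614, 207, 59, 78], [373, 238, 613, 215, 55, 79], [364, 239, 610, 194, 56, 78], [367, 239, 612, 201, 55, 78], [370, 239, 614, 207, 55, 78], [373, 239, 613, 216, 52, 79], [364, 240, 612, 193, 55, 77], [367, 240, 614, 200, 54, 77], [370, 240, 614, 207, 53, 77], [373, 240, 619, 213, 55, 76], [364, 241, 610, 194, 50, 78], [367, 241, 613, 201, 50, 77], [370, 241, 618, 205, 53, 75], [373, 241, 619, 213, 52, 76], [365, 242, 614, 195, 49, 76], [371, 242, 621, 207, 52, 75], [374, 242, 620, 215, 49, 76], [370, 243, 620, 205, 49, 74], [373, 243, 620, 213, 47, 75], [371, 244, 616, 210, 41, 77], [374, 244, 622, 215, 45, 75], [373, 245, 622, 213, 42, 75]]
side 46 83.08938844657393 [[283, 167, 613, 220, 55, 79], [281, 168, 602, 215, 58, 84], [284, 168, 609, 209, 58, 80], [280, 169, 599, 216, 55, 85], [283, 169, 602, 206, 59, 83], [286, 169, 611, 202, 58, 79], [282, 170, 602, 211, 53, 83], [285, 170, 604, 199, 59, 82], [280, 171, 602, 220, 45, 84], [283, 171, 600, 203, 54, 84], [286, 171, 604, 193, 58, 81], [282, 172, 601, 210, 47, 84], [285, 172, 600, 194, 56, 83], [281, 173, 601, 215, 40, 84], [284, 173, 608, 209, 41, 80], [282, 174, 600, 208, 41, 84]]
```

View pics/scene_ov.png

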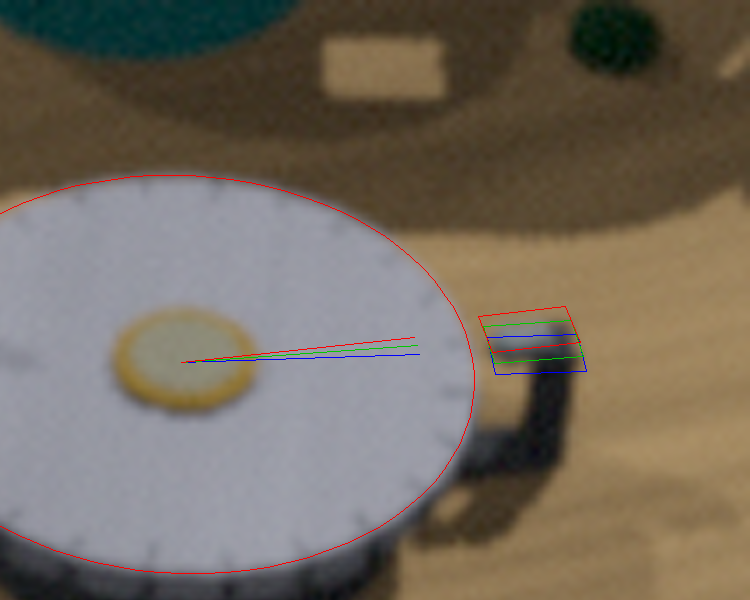

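View pics/side_ov.png

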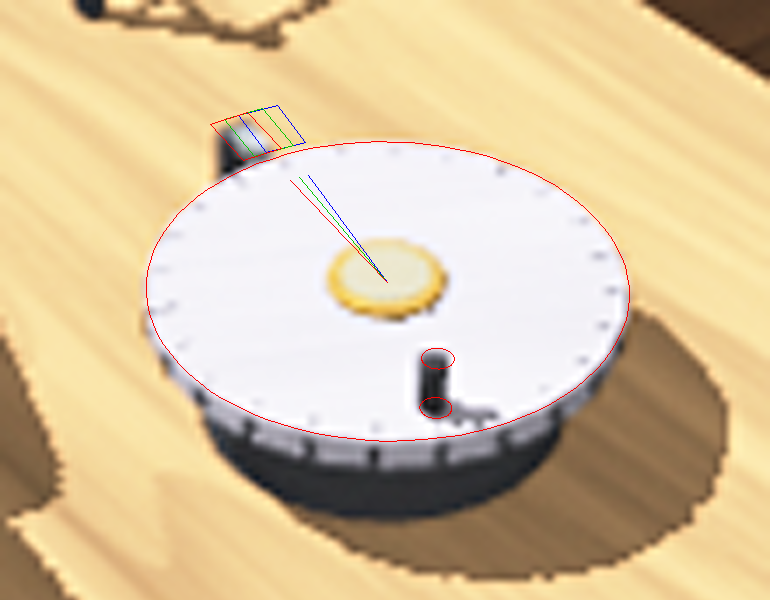

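View pics/scene_ov2.png

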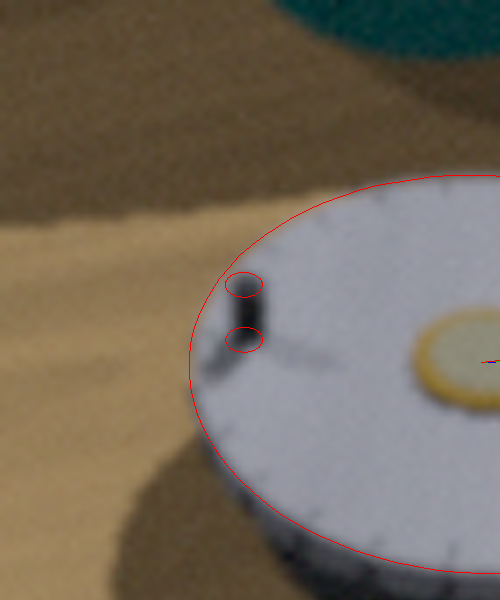

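The scene overlay gives axis (0.589,0.089), pin at about -116° and pointer at 79 to 83°. Both disc and pin outlines fit in both views. Next: shut the gripper, turn the tool so its x axis lies along the pin's tangent, and move over the approach point.

Request:
move_arm --pt "0 0 0.0925 0 0 0 -1" --pt "0 0 0.0925 0 0 0 -1" --pt "0 0 0 -18 -11 0 -1" --pt "0 0 0 -36 -22 0 -1" --pt "0 0 0 -38 -24 0 -1" --pt "0 0 0 -38 -24 0 -1" --pt "0 0 0 -38 -24 0 -1" --pt "0 0 0 -38 -24 0 -1" --pt "0 0 0 -38 -24 0 -1" --pt "0 0 0 -38 -24 0 -1" --force 30

```text
t: 2.05
tcp_pos: [0.3553, 0.3668, 0.2505]
orientation: [[-0.899, 0.437, 0.0], [0.437, 0.899, 0.0], [-0.0, 0.001, -1.0]]
contact_force: [0.9, 0.5, -0.0]
gripper_width: -0.0001
```

Request:
move_arm --pt "0 0 0 -38 -24 0 -1" --pt "0 0 0 -38 -24 0 -1" --pt "0 0 0 -38 -24 10 -1" --pt "0 0 0 -38 -24 15 -1" --pt "0 0 0 -38 -24 15 -1" --pt "0 0 0 -38 -24 15 -1" --pt "0 0 0 -38 -24 15 -1" --pt "0 0 0 -38 -24 10 -1" --pt "0 0 0 -36 -22 0 -1" --pt "0 0 0 -20 -12 0 -1"

```text
t: 3.05
tcp_pos: [0.5806, 0.005, 0.1698]
orientation: [[-0.898, 0.439, -0.001], [0.439, 0.898, -0.0], [0.0, -0.001, -1.0]]
contact_force: [0.5, 0.3, 0.8]
gripper_width: 0.0004
```

Run:
```python
from h import *
print(monitor.state()['tcp_pos'])
for n in("side","wrist"):
    c=viewer.get_calibration(n);p,d=viewer.capture(n);np.savez(f"{n}2.npz",p=p,d=d,pos=c['position'],ori=c['orientation'])
    cv2.imwrite(f"pics/{n}2.png",p[:,:,::-1])
```

```text
[0.58057211 0.00500497 0.16982508]
```

View pics/side2.png

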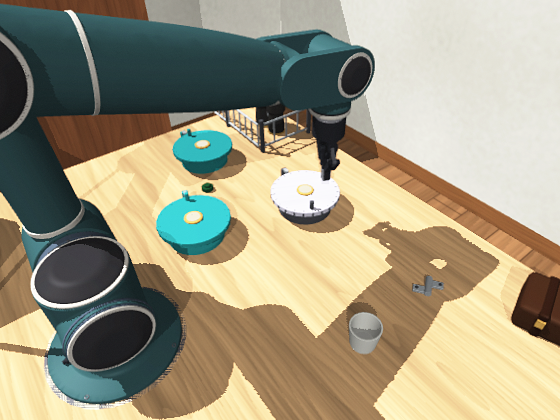

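View pics/wrist2.png

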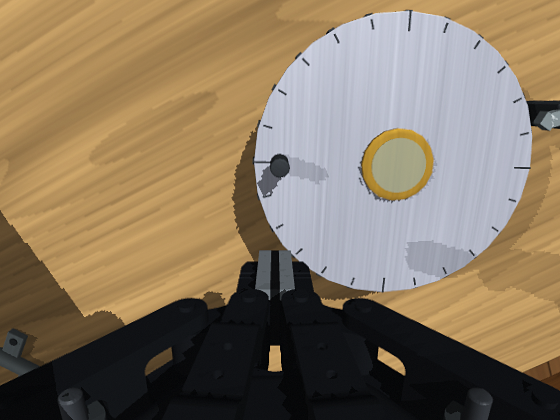

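The wrist picture shows the disc centre near (398,165), the pin foot near (278,167), the pointer at (545,118) and the fingertips at (275,255), lined up behind the pin. I'll overlay the wrist view to fix the numbers.

Run:
```python
from h import *
f=np.load("wrist2.npz"); c=viewer.get_calibration("wrist"); c['position']=f['pos'];c['orientation']=f['ori']
p=f['p'].astype(int)
g=p.mean(2); sat=p.max(2)-p.min(2)
# white disc
m=((g>120)&(sat<40)).astype(np.uint8); m[250:]=0
cs,_=cv2.findContours(m,cv2.RETR_EXTERNAL,cv2.CHAIN_APPROX_NONE); k=max(cs,key=cv2.contourArea)
W=toplane(c,k[:,0].astype(float),.06)[:,:2]
W=W[k[:,0,1]<240]
from scipy.optimize import least_squares
s=least_squares(lambda q:np.hypot(W[:,0]-q[0],W[:,1]-q[1])-q[2],[.589,.089,.095],loss='soft_l1',f_scale=.001)
print("axis",s.x.round(4)); A=s.x[:2]
for uv,z in(((280,160),.084),((278,171),.06),((540,120),.058),((537,109),.058),((537,113),.058),((541,126),.058)):
    P=toplane(c,uv,z)[0][:2]-A; print(uv,np.hypot(*P).round(4),np.degrees(np.arctan2(P[1],P[0])).round(1),(P+A).round(4))
x0,y0,x1,y1=490,70,560,170; s=6
im=cv2.resize(f['p'][y0:y1,x0:x1,::-1],None,fx=s,fy=s,interpolation=cv2.INTER_CUBIC)
for th,col in((78,(255,0,0)),(81,(0,200,0)),(84,(0,0,255))):
    t=np.radians(th); e=np.array([np.cos(t),np.sin(t)]); gg=np.array([-e[1],e[0]])
    q=((proj(c,[[*(A+rr*e+w*gg),.058] for rr,w in((.102,-.009),(.132,-.009),(.132,.009),(.102,.009))])-[x0,y0]+.5)*s).astype(np.int32)
    cv2.polylines(im,[q.reshape(-1,1,2)],True,col,1)
cv2.imwrite("pics/w2p.png",im)
x0,y0,x1,y1=230,120,330,220
im=cv2.resize(f['p'][y0:y1,x0:x1,::-1],None,fx=s,fy=s,interpolation=cv2.INTER_CUBIC)
a=np.linspace(0,2*np.pi,60)
for th,col in((-113,(255,0,0)),(-116,(0,200,0)),(-119,(0,0,255))):
    t=np.radians(th); pc=A+.078*np.array([np.cos(t),np.sin(t)])
    for z in(.06,.084):
        q=((proj(c,np.c_[pc[0]+.006*np.cos(a),pc[1]+.006*np.sin(a),0*a+z])-[x0,y0]+.5)*s).astype(np.int32)
        cv2.polylines(im,[q.reshape(-1,1,2)],True,col,1)
cv2.imwrite("pics/w2pin.png",im)
```

```text
axis [0.587  0.0912 0.0934]
(280, 160) 0.078 -120.1 [0.5479 0.0237]
(278, 171) 0.079 -112.2 [0.5572 0.0181]
(540, 120) 0.1023 81.0 [0.6029 0.1922]
(537, 109) 0.1013 85.5 [0.595  0.1923]
(537, 113) 0.1008 84.0 [0.5975 0.1915]
(541, 126) 0.1026 78.7 [0.6071 0.1918]
```

View pics/w2p.png

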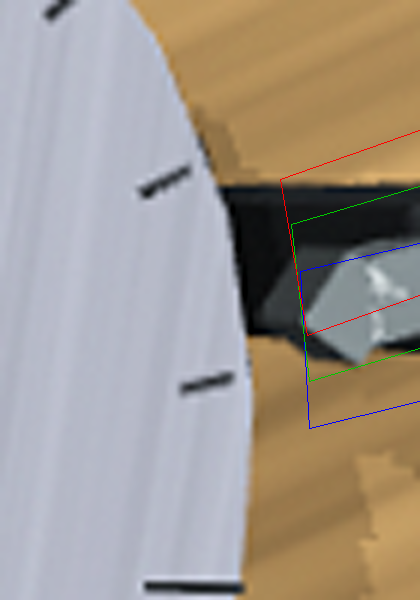

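View pics/w2pin.png

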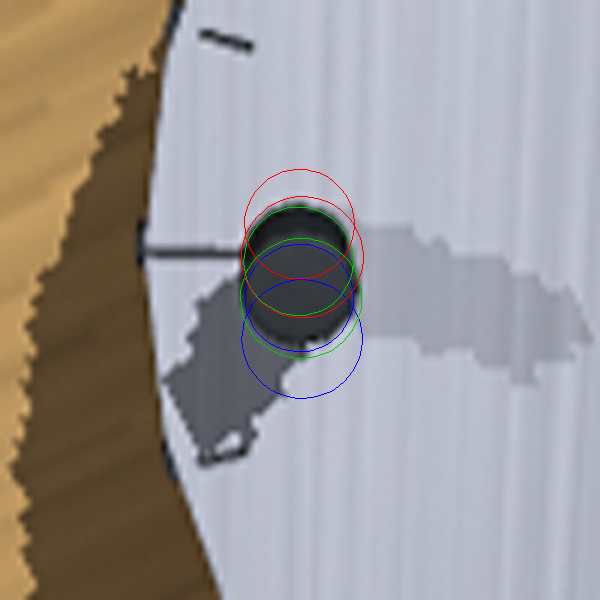

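Wrist overlay: axis about (0.588,0.090), pin -116°, pointer tip about 80°. Everything agrees within about 2 mm. The finger is in line, 14 mm behind the pin. Descending beside the disc top, with tips 7 mm above it.

Request:
move_arm --pt "0 0 0 0 0 10 -1" --pt "0 0 0 0 0 20 -1" --pt "0 0 0 0 0 20 -1" --pt "0 0 0 0 0 15 -1" --pt "0 0 0 0 0 10 -1" --pt "0 0 0 0 0 5 -1" --pt "0 0 0 0 0 4 -1" --pt "0 0 0 0 0 0 -1" --pt "0 0 0 0 0 0 -1" --pt "0 0 0 0 0 0 -1"

```text
t: 4.15
tcp_pos: [0.5799, 0.0076, 0.0869]
orientation: [[-0.899, 0.438, 0.001], [0.438, 0.899, -0.0], [-0.001, 0.0, -1.0]]
contact_force: [0.1, 0.4, 0.4]
gripper_width: -0.0001
```

Request:
move_arm --pt "0 0 0 4 0 0 -1" --pt "0 0 0 4 0 0 -1" --pt "0 0 0 5 0 0 -1" --pt "0 0 0 7 0.5 0 -1" --pt "0 0 0 14.5 3 0 -1" --pt "0 0 0 22 10 0 -1" --pt "0 0 0 21 21 0 -1" --pt "0 0 0 0 0 -15 -1" --pt "0 0 0 0 0 -30 -1" --pt "0 0 0 0 0 -25 -1"

```text
t: 5.15
tcp_pos: [0.5243, 0.0731, 0.1579]
orientation: [[-0.9, 0.437, 0.0], [0.437, 0.9, -0.0], [-0.0, 0.0, -1.0]]
contact_force: [0.8, 0.5, 0.2]
gripper_width: 0.0001
```

```bash
cat > ang.py <<'E'
from h import *
def pics(tag,cams=("scene","scene","side"),):
    out=[]
    for i,n in enumerate(cams):
        s=monitor.state(); c=viewer.get_calibration(n); p,d=viewer.capture(n)
        np.savez(f"{tag}_{i}.npz",p=p,d=d,pos=c['position'],ori=c['orientation']); cv2.imwrite(f"pics/{tag}_{i}.png",p[:,:,::-1])
        # dark pin on the bright disc: score of angles, pin sample points
        A=np.array([.588,.090]); g=p.mean(2).astype(np.float32)
        best=[]
        for th in np.arange(-180,180,1.):
            t=np.radians(th); e=A+.078*np.array([np.cos(t),np.sin(t)])
            q=proj(c,[[*e,z] for z in(.062,.067,.072,.077,.082)])
            v=cv2.remap(g,q[:,0].astype(np.float32).reshape(-1,1),q[:,1].astype(np.float32).reshape(-1,1),cv2.INTER_LINEAR)
            best.append((float(v.max()),th))
        best.sort(); out.append((s['t'],n,best[:5])); print(round(s['t'],3),n,[(round(a),b) for a,b in best[:6]])
    return out
E
python3 - <<'E'
from ang import *
s=monitor.state();print(s['tcp_pos'],s['contact_force'])
pics("a",("scene","side","scene","side"))
E
```

```text
[0.52429059 0.07305495 0.15785165] [0.80620897 0.49640223 0.15813716]
5.15 scene [(68, np.float64(113.0)), (69, np.float64(114.0)), (71, np.float64(112.0)), (74, np.float64(115.0)), (80, np.float64(116.0)), (88, np.float64(117.0))]
5.2 side [(25, np.float64(75.0)), (26, np.float64(76.0)), (26, np.float64(79.0)), (27, np.float64(77.0)), (27, np.float64(80.0)), (27, np.float64(82.0))]
5.25 scene [(61, np.float64(89.0)), (63, np.float64(90.0)), (69, np.float64(91.0)), (69, np.float64(88.0)), (75, np.float64(92.0)), (83, np.float64(93.0))]
5.3 side [(25, np.float64(76.0)), (26, np.float64(77.0)), (26, np.float64(82.0)), (27, np.float64(81.0)), (27, np.float64(78.0)), (27, np.float64(79.0))]
```

The scene pictures show the pin at 113° and then 89° 0.1 s later, so about -4.2 rad/s, spinning freely. I'll move the finger well above the disc, over a braking spot inside the pin's circle and outside the seat, and let it spin.

Request:
move_arm --pt "0 0 0 -1 10 0 -1" --pt "0 0 0 -1 15 0 -1" --pt "0 0 0 -1 13 0 -1" --pt "0 0 0 -1 5 0 -1" --pt "0 0 0 0 0 0 -1" --pt "0 0 0 0 0 0 -1" --pt "0 0 0 0 0 0 -1" --pt "0 0 0 0 0 0 -1" --pt "0 0 0 0 0 0 -1" --pt "0 0 0 0 0 0 -1"

```text
t: 6.35
tcp_pos: [0.5474, 0.1094, 0.1564]
orientation: [[-0.899, 0.438, 0.0], [0.438, 0.899, 0.0], [-0.0, 0.0, -1.0]]
contact_force: [-0.9, 0.2, -0.2]
gripper_width: -0.0002
```

Run:
```python
from ang import *
s=monitor.state();print(s['tcp_pos'],s['contact_force'])
pics("b",("scene","scene","scene"))
```

```text
[0.54740444 0.10938136 0.1563976 ] [-0.92748418  0.21758805 -0.18485511]
6.35 scene [(70, np.float64(-150.0)), (72, np.float64(-151.0)), (73, np.float64(-152.0)), (75, np.float64(-149.0)), (80, np.float64(-153.0)), (90, np.float64(-154.0))]
6.4 scene [(75, np.float64(-162.0)), (76, np.float64(-161.0)), (77, np.float64(-163.0)), (81, np.float64(-164.0)), (81, np.float64(-160.0)), (90, np.float64(-165.0))]
6.45 scene [(71, np.float64(-173.0)), (72, np.float64(-174.0)), (72, np.float64(-172.0)), (76, np.float64(-175.0)), (83, np.float64(-171.0)), (83, np.float64(-176.0))]
```

Request:
move_arm --pt "0 0 0 0 0 0 -1" --pt "0 0 0 0 0 0 -1" --pt "0 0 0 0 0 0 -1" --pt "0 0 0 0 0 5 -1" --pt "0 0 0 0 0 15 -1" --pt "0 0 0 0 0 20 -1" --pt "0 0 0 0 0 15 -1" --pt "0 0 0 0 0 7 -1" --pt "0 0 0 0 0 0 -1" --pt "0 0 0 0 0 0 -1"

```text
t: 7.5
tcp_pos: [0.5477, 0.1096, 0.0947]
orientation: [[-0.899, 0.437, 0.0], [0.437, 0.899, 0.0], [-0.0, 0.0, -1.0]]
contact_force: [0.0, 0.7, 0.2]
gripper_width: 0.0003
```

Run:
```python
from ang import *
s=monitor.state();print(s['tcp_pos'],s['contact_force'])
pics("c",("scene","scene","scene"))
s=monitor.state();print(s['tcp_pos'],s['contact_force'])
```

```text
[0.5476617  0.10957762 0.09470375] [0.00802209 0.72334939 0.24128062]
7.5 scene [(28, np.float64(149.0)), (36, np.float64(148.0)), (37, np.float64(162.0)), (38, np.float64(150.0)), (41, np.float64(163.0)), (43, np.float64(156.0))]
7.55 scene [(29, np.float64(149.0)), (36, np.float64(150.0)), (38, np.float64(148.0)), (38, np.float64(162.0)), (39, np.float64(163.0)), (43, np.float64(156.0))]
7.6 scene [(30, np.float64(149.0)), (34, np.float64(150.0)), (37, np.float64(162.0)), (38, np.float64(-50.0)), (38, np.float64(148.0)), (39, np.float64(163.0))]
[0.54781129 0.10959983 0.09514277] [ 0.01809234 -0.17097821  0.00438177]
```

Free spin has now lasted over 2.4 s at about 3.8 rad/s: -150° at 6.35 s and about -50° at 7.6 s. Braking by pressing gently on the top.

Request:
move_arm --pt "0 0 0 0 0 5 -1" --pt "0 0 0 0 0 5 -1" --pt "0 0 0 0 0 4 -1" --pt "0 0 0 0 0 1 -1" --pt "0 0 0 0 0 0.7 -1" --pt "0 0 0 0 0 0.5 -1" --pt "0 0 0 0 0 0 -1" --pt "0 0 0 0 0 0 -1" --pt "0 0 0 0 0 0 -1" --pt "0 0 0 0 0 0 -1"

```text
t: 8.65
tcp_pos: [0.5476, 0.1098, 0.079]
orientation: [[-0.899, 0.437, 0.001], [0.437, 0.899, 0.001], [-0.0, 0.001, -1.0]]
contact_force: [-4.9, 2.3, 10.4]
gripper_width: -0.0
```

Run:
```python
from ang import *
pics("d",("scene","side","scene"))
for i in range(1):
    s=monitor.state();print(s['tcp_pos'],s['contact_force'])
```

```text
8.65 scene [(21, np.float64(149.0)), (22, np.float64(150.0)), (26, np.float64(161.0)), (28, np.float64(162.0)), (29, np.float64(148.0)), (30, np.float64(160.0))]
8.7 side [(26, np.float64(95.0)), (27, np.float64(96.0)), (29, np.float64(94.0)), (32, np.float64(93.0)), (34, np.float64(92.0)), (36, np.float64(97.0))]
8.75 scene [(19, np.float64(149.0)), (23, np.float64(150.0)), (24, np.float64(162.0)), (24, np.float64(161.0)), (26, np.float64(148.0)), (29, np.float64(160.0))]
[0.54761023 0.10979864 0.07900725] [-4.75703334  2.18497529  9.80341405]
```

View pics/d_0.png

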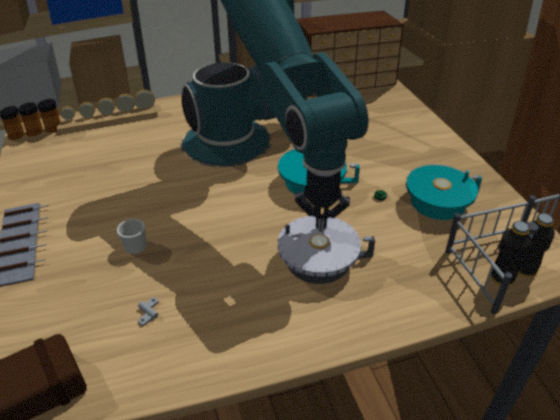

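View pics/d_1.png

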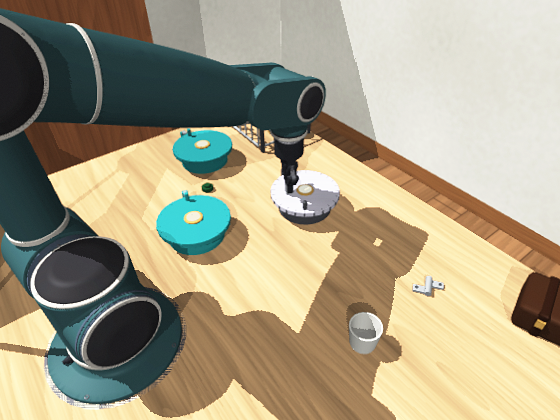

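The disc stands still under about 10 N on its top. The pin shows near (287,230) in scene and (305,206) in side. Measuring the angle with overlays.

```bash
cat > ov.py <<'E'
from h import *
def ov(fn,n,angs,out,box,s=8,A=(.588,.090),ptr=None):
    f=np.load(fn); c=viewer.get_calibration(n); c['position']=f['pos'];c['orientation']=f['ori']
    A=np.array(A); x0,y0,x1,y1=box
    im=cv2.resize(f['p'][y0:y1,x0:x1,::-1],None,fx=s,fy=s,interpolation=cv2.INTER_CUBIC)
    a=np.linspace(0,2*np.pi,60)
    for th,col in zip(angs,((255,0,0),(0,200,0),(0,0,255),(0,255,255))):
        t=np.radians(th); e=A+.078*np.array([np.cos(t),np.sin(t)])
        for z in(.06,.084):
            q=((proj(c,np.c_[e[0]+.006*np.cos(a),e[1]+.006*np.sin(a),0*a+z])-[x0,y0]+.5)*s).astype(np.int32)
            cv2.polylines(im,[q.reshape(-1,1,2)],True,col,1)
    cv2.imwrite(out,im)
E
python3 - <<'E'
from ov import *
ov("d_0.npz","scene",(-125,-132,-139),"pics/d0o.png",(265,200,365,275))
ov("d_1.npz","side",(-125,-132,-139),"pics/d1o.png",(255,155,350,230))
E
```

```text
(no output)
```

View pics/d0o.png

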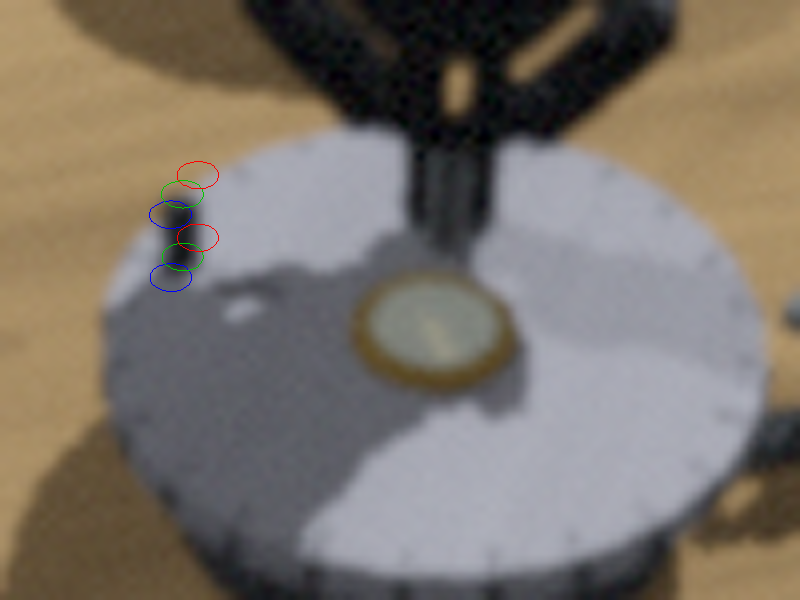

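View pics/d1o.png

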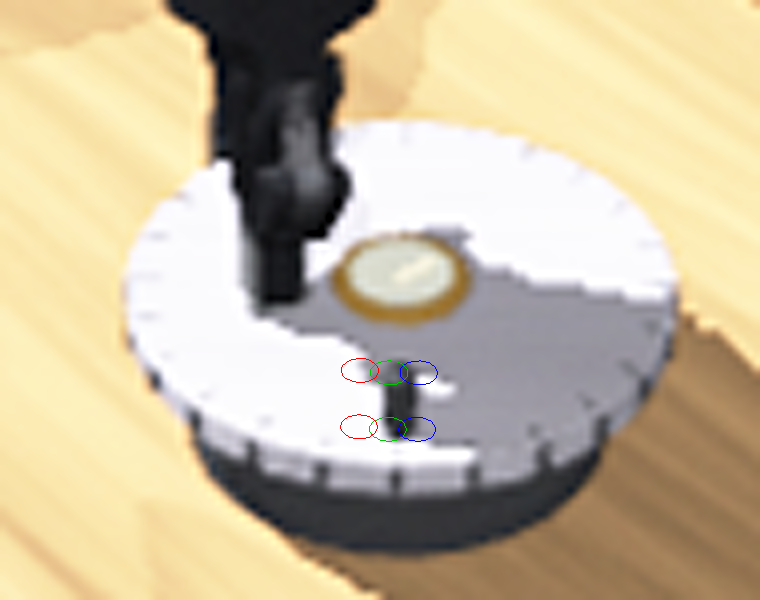

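Both views give the pin at about -130°, with the finger at 154° and radius 45 mm. The pointer is at about 80°, so I drag the disc 150° clockwise with the pressed fingertip, the tool turning along with it. First 45°, then a check.

Request:
move_arm --pt "0 0 0.0436 -0.04 1.96 0 -1" --pt "0 0 0.0873 -0.17 3.92 0 -1" --pt "0 0 0.0873 -0.17 3.92 0 -1" --pt "0 0 0.0873 -0.17 3.92 0 -1" --pt "0 0 0.0873 -0.17 3.92 0 -1" --pt "0 0 0.0873 -0.17 3.92 0 -1" --pt "0 0 0.0873 -0.17 3.92 0 -1" --pt "0 0 0.0873 -0.17 3.92 0 -1" --pt "0 0 0.0873 -0.17 3.92 0 -1" --pt "0 0 0.0436 -0.04 1.96 0 -1"

```text
t: 9.8
tcp_pos: [0.5738, 0.1328, 0.079]
orientation: [[-0.323, 0.946, 0.001], [0.946, 0.323, 0.001], [0.0, 0.001, -1.0]]
contact_force: [-1.4, 2.5, 7.7]
gripper_width: -0.0001
```

Run:
```python
from ang import *
pics("e",("scene","side"))
s=monitor.state();q=s['tcp_pos']-np.array([.588,.090,0]);print(s['tcp_pos'],np.hypot(q[0],q[1]),np.degrees(np.arctan2(q[1],q[0])),s['contact_force'],s['joint_pos'],np.degrees(np.arctan2(s['orientation'][1][0],s['orientation'][0][0])))
from ov import *
ov("e_0.npz","scene",(-170,-175,-180),"pics/e0o.png",(265,200,365,275))
ov("e_1.npz","side",(-170,-175,-180),"pics/e1o.png",(255,155,350,230))
```

```text
9.8 scene [(13, np.float64(129.0)), (13, np.float64(128.0)), (15, np.float64(130.0)), (17, np.float64(125.0)), (17, np.float64(134.0)), (17, np.float64(127.0))]
9.85 side [(25, np.float64(90.0)), (26, np.float64(89.0)), (26, np.float64(88.0)), (26, np.float64(75.0)), (26, np.float64(76.0)), (27, np.float64(87.0))]
[0.57385144 0.13278137 0.0790068 ] 0.045060262658528444 108.29997398941352 [-1.50442193  2.55944216  8.98902324] [ 1.05362445e+01  1.67329191e+00  1.04144407e+02  2.41142799e-02
  7.40957655e+01 -8.42047568e+00] 108.9501376566097
```

View pics/e0o.png

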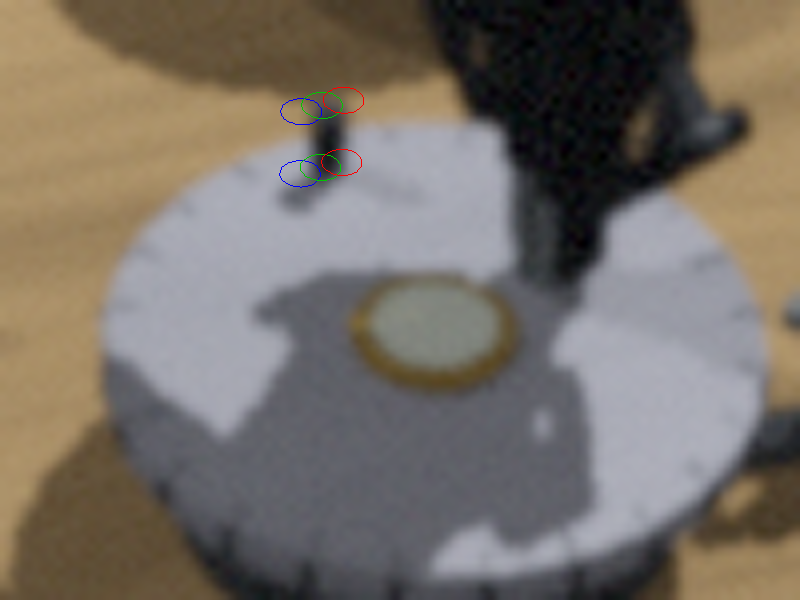

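View pics/e1o.png

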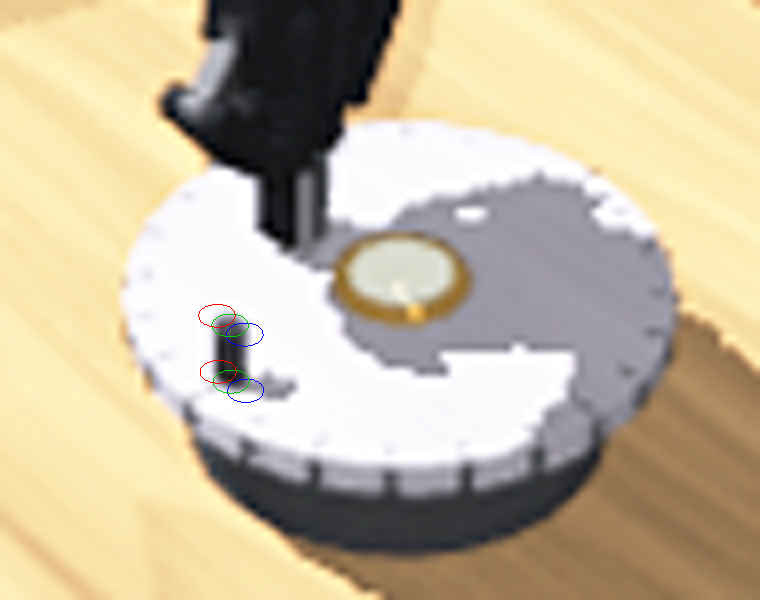

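Drag works with no slip: the pin is at about -176°, radius kept at 45 mm, push about 8 N. Continuing with 52°, then 48°.

Request:
move_arm --pt "0 0 0.0349 -0.03 1.57 0 -1" --pt "0 0 0.1047 -0.25 4.7 0 -1" --pt "0 0 0.1047 -0.25 4.7 0 -1" --pt "0 0 0.1047 -0.25 4.7 0 -1" --pt "0 0 0.1047 -0.25 4.7 0 -1" --pt "0 0 0.1047 -0.25 4.7 0 -1" --pt "0 0 0.1047 -0.25 4.7 0 -1" --pt "0 0 0.1047 -0.25 4.7 0 -1" --pt "0 0 0.1047 -0.25 4.7 0 -1" --pt "0 0 0.0349 -0.03 1.57 0 -1"

```text
t: 10.9
tcp_pos: [0.6131, 0.1273, 0.079]
orientation: [[0.547, 0.837, 0.001], [0.837, -0.547, -0.0], [0.001, 0.001, -1.0]]
contact_force: [-1.5, -0.8, 9.5]
gripper_width: -0.0
```

Run:
```python
from h import *
s=monitor.state();q=s['tcp_pos']-np.array([.588,.090,0]);print(s['tcp_pos'],np.hypot(q[0],q[1]),np.degrees(np.arctan2(q[1],q[0])),s['contact_force'],s['joint_pos'][5],np.degrees(np.arctan2(s['orientation'][1][0],s['orientation'][0][0])))
```

```text
[0.61314602 0.12733327 0.07900606] 0.04501216775868412 56.03755908541378 [-1.51089463 -0.76644142  9.5258898 ] 42.60192335878819 56.81184216702667
```

Good (radius 45 mm, push 9.5 N). Next 48°.

Request:
move_arm --pt "0 0 0.0349 -0.03 1.57 0 -1" --pt "0 0 0.1047 -0.25 4.7 0 -1" --pt "0 0 0.1047 -0.25 4.7 0 -1" --pt "0 0 0.1047 -0.25 4.7 0 -1" --pt "0 0 0.1047 -0.25 4.7 0 -1" --pt "0 0 0.1047 -0.25 4.7 0 -1" --pt "0 0 0.1047 -0.25 4.7 0 -1" --pt "0 0 0.1047 -0.25 4.7 0 -1" --pt "0 0 0.0349 -0.03 1.57 0 -1" --pt "0 0 0 0 0 0 -1"

```text
t: 11.9
tcp_pos: [0.632, 0.0981, 0.079]
orientation: [[0.982, 0.19, 0.0], [0.19, -0.982, -0.0], [0.0, 0.0, -1.0]]
contact_force: [-6.2, -0.7, 11.4]
gripper_width: -0.0002
```

Run:
```python
from ang import *
pics("g",("scene","side","wrist"))
s=monitor.state();q=s['tcp_pos']-np.array([.588,.090,0]);print(s['tcp_pos'],np.hypot(q[0],q[1]),np.degrees(np.arctan2(q[1],q[0])),s['contact_force'])
from ov import *
ov("g_0.npz","scene",(88,84,80),"pics/g0o.png",(300,200,390,270))
ov("g_1.npz","side",(88,84,80),"pics/g1o.png",(255,155,350,230))
```

```text
11.9 scene [(13, np.float64(126.0)), (15, np.float64(151.0)), (15, np.float64(125.0)), (15, np.float64(159.0)), (16, np.float64(150.0)), (16, np.float64(153.0))]
11.95 side [(28, np.float64(20.0)), (28, np.float64(21.0)), (29, np.float64(19.0)), (29, np.float64(22.0)), (30, np.float64(18.0)), (30, np.float64(23.0))]
12.0 wrist [(0, np.float64(-180.0)), (0, np.float64(-179.0)), (0, np.float64(-178.0)), (0, np.float64(-177.0)), (0, np.float64(-176.0)), (0, np.float64(-175.0))]
[0.63200504 0.09829545 0.07900613] 0.044780109169471206 10.675617529936028 [-6.18071946 -0.93472295  9.87518911]
```

View pics/g0o.png

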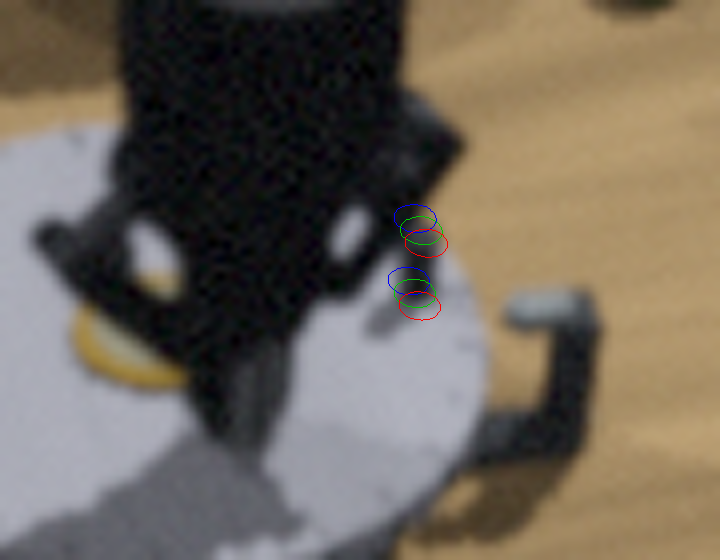

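View pics/g1o.png

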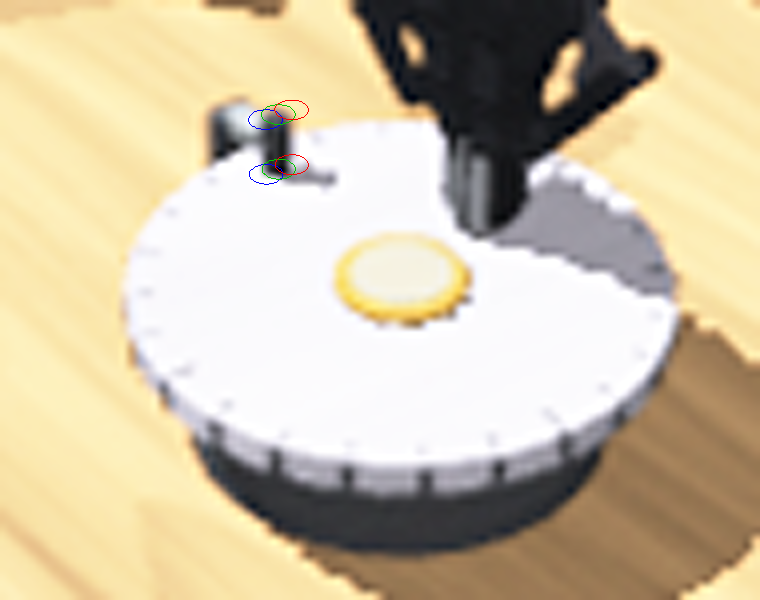

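View pics/g_2.png

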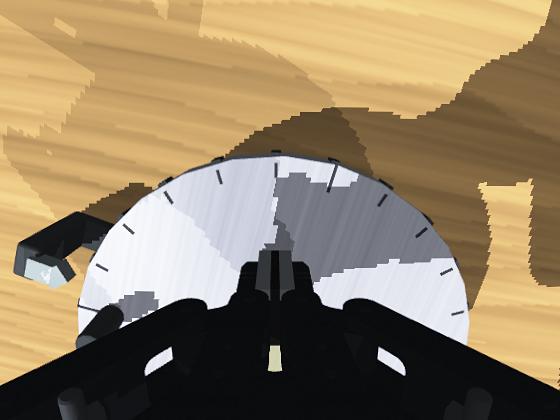

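Run:
```python
from h import *
f=np.load("g_2.npz"); c=viewer.get_calibration("wrist"); c['position']=f['pos'];c['orientation']=f['ori']
A=np.array([.588,.090]); x0,y0,x1,y1=0,200,130,360; s=5
im=cv2.resize(f['p'][y0:y1,x0:x1,::-1],None,fx=s,fy=s,interpolation=cv2.INTER_CUBIC)
a=np.linspace(0,2*np.pi,60)
for th,col in((77,(255,0,0)),(80,(0,200,0)),(83,(0,0,255))):
    t=np.radians(th); e=np.array([np.cos(t),np.sin(t)]); g=np.array([-e[1],e[0]])
    def d(P): 
        q=((proj(c,P)-[x0,y0]+.5)*s).astype(np.int32); cv2.polylines(im,[q.reshape(-1,1,2)],True,col,1)
    d([[*(A+rr*e+w*g),.058] for rr,w in((.102,-.009),(.132,-.009),(.132,.009),(.102,.009))])
    d([[*(A+.085*e),.06],[*(A+.135*e),.058]])
    for z in(.06,.084): d([[*(A+.078*e+.006*np.array([np.cos(k),np.sin(k)])),z] for k in a])
d([[*(A+.095*np.array([np.cos(k),np.sin(k)])),.06] for k in a])
cv2.imwrite("pics/g2o.png",im[:600])
f=np.load("scene1.npz"); 
for n,uvs in(("scene",[(368.5,238.5),(363.5,239.5),(372.5,237.5)]),("side",[(283.5,170)])):
    c=viewer.get_calibration(n)
    for uv in uvs:
        P=toplane(c,uv,.058)[0][:2]-A; print(n,uv,np.hypot(*P).round(4),np.degrees(np.arctan2(P[1],P[0])).round(1))
for n,b in(("scene",(355,228,385,252)),("side",(270,160,300,185))):
    p=np.load(f"{n}1.npz")['p']; x0,y0,x1,y1=b
    cv2.imwrite(f"pics/{n}_wedge.png",cv2.resize(p[y0:y1,x0:x1,::-1],None,fx=20,fy=20,interpolation=cv2.INTER_NEAREST))
```

```text
scene (368.5, 238.5) 0.116 77.1
scene (363.5, 239.5) 0.1038 75.9
scene (372.5, 237.5) 0.126 78.3
side (283.5, 170) 0.1133 83.1
```

View pics/g2o.png

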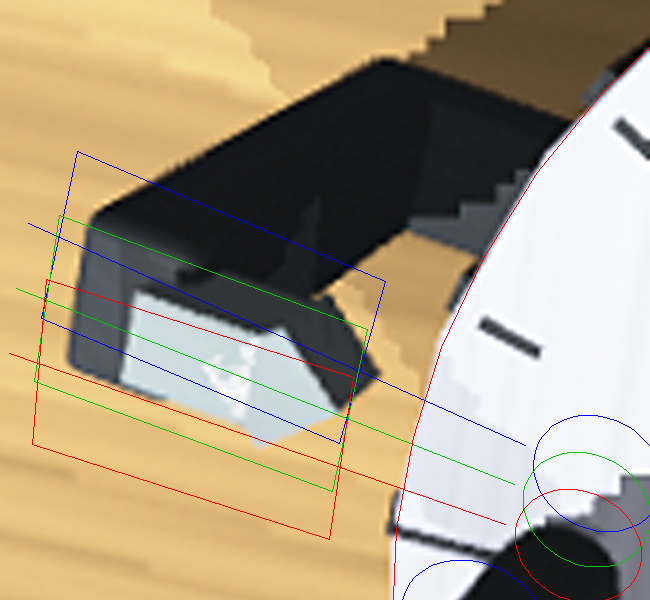

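View pics/scene_wedge.png

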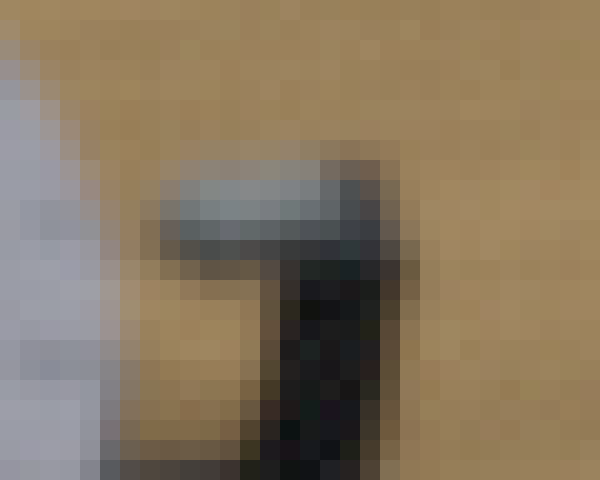

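View pics/side_wedge.png

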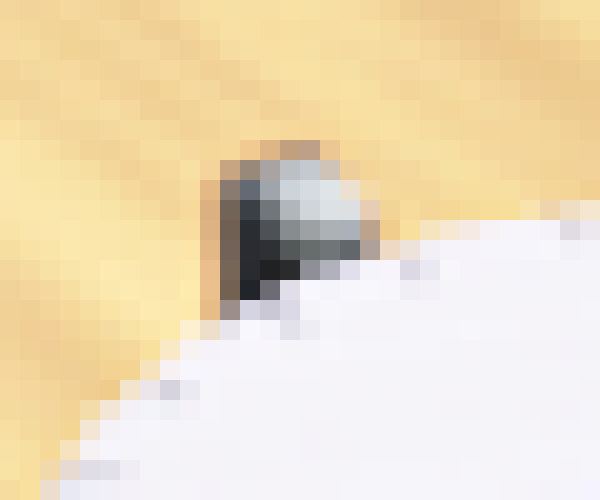

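In the wrist overlay (blue 77°, green 80°, red 83°) the wedge's tip (340,408 in the crop) and its rear middle lie on the 80° line. The pin's rim tick (392,528) is at about 85.7°. In the scene view the pin-to-pointer difference is also 5 to 6°. So I drag about 5.5° more.

Request:
move_arm --pt "0 0 0.016 -0.01 0.72 0 -1" --pt "0 0 0.024 -0.01 1.08 0 -1" --pt "0 0 0.024 -0.01 1.08 0 -1" --pt "0 0 0.02 -0.01 0.9 0 -1" --pt "0 0 0.012 -0.01 0.54 0 -1" --pt "0 0 0 0 0 0 -1" --pt "0 0 0 0 0 0 -1" --pt "0 0 0 0 0 0 -1" --pt "0 0 0 0 0 0 -1" --pt "0 0 0 0 0 0 -1"

```text
t: 13.05
tcp_pos: [0.6326, 0.0941, 0.079]
orientation: [[0.995, 0.097, -0.0], [0.097, -0.995, -0.0], [-0.0, 0.0, -1.0]]
contact_force: [-6.2, -0.0, 10.8]
gripper_width: 0.0001
```

Run:
```python
from ang import *
pics("k",("scene","side","wrist"))
s=monitor.state();q=s['tcp_pos']-np.array([.588,.090,0]);print(s['tcp_pos'],np.hypot(q[0],q[1]),np.degrees(np.arctan2(q[1],q[0])),s['contact_force'])
f=np.load("k_2.npz"); c=viewer.get_calibration("wrist"); c['position']=f['pos'];c['orientation']=f['ori']
A=np.array([.588,.090]); x0,y0,x1,y1=0,200,130,360; s=5
im=cv2.resize(f['p'][y0:y1,x0:x1,::-1],None,fx=s,fy=s,interpolation=cv2.INTER_CUBIC)
a=np.linspace(0,2*np.pi,60)
for th,col in((77,(255,0,0)),(80,(0,200,0)),(83,(0,0,255))):
    t=np.radians(th); e=np.array([np.cos(t),np.sin(t)])
    def d(P): 
        q=((proj(c,P)-[x0,y0]+.5)*s).astype(np.int32); cv2.polylines(im,[q.reshape(-1,1,2)],True,col,1)
    d([[*(A+.085*e),.06],[*(A+.135*e),.058]])
    for z in(.06,.084): d([[*(A+.078*e+.006*np.array([np.cos(k),np.sin(k)])),z] for k in a])
d([[*(A+.095*np.array([np.cos(k),np.sin(k)])),.06] for k in a])
cv2.imwrite("pics/k2o.png",im[:600])
from ov import *
ov("k_0.npz","scene",(80,76),"pics/k0o.png",(300,200,390,270))
ov("k_1.npz","side",(80,76),"pics/k1o.png",(255,155,350,230))
```

```text
13.05 scene [(16, np.float64(127.0)), (16, np.float64(115.0)), (17, np.float64(141.0)), (17, np.float64(135.0)), (17, np.float64(140.0)), (18, np.float64(151.0))]
13.1 side [(27, np.float64(20.0)), (28, np.float64(19.0)), (28, np.float64(21.0)), (30, np.float64(18.0)), (30, np.float64(22.0)), (32, np.float64(17.0))]
13.15 wrist [(0, np.float64(-180.0)), (0, np.float64(-179.0)), (0, np.float64(-178.0)), (0, np.float64(-177.0)), (0, np.float64(-176.0)), (0, np.float64(-175.0))]
[0.63255927 0.09412848 0.0789941 ] 0.04475011447309629 5.293426551910928 [-6.8781976  -0.68029056 11.04221244]
```

View pics/k2o.png

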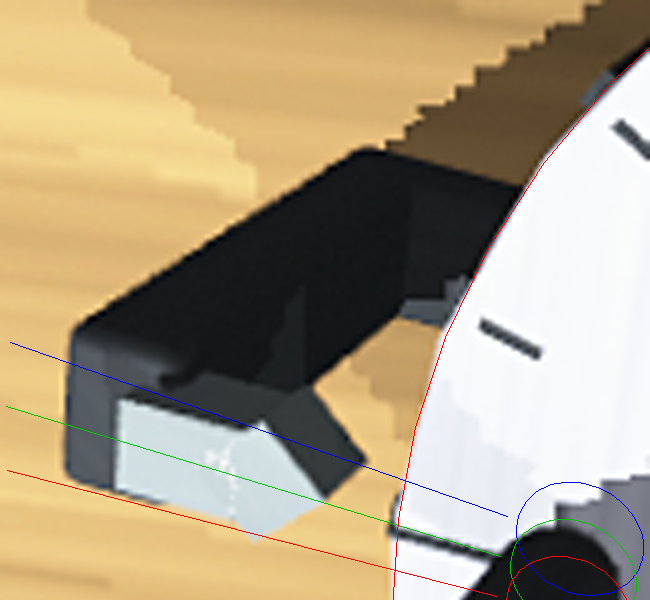

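View pics/k0o.png

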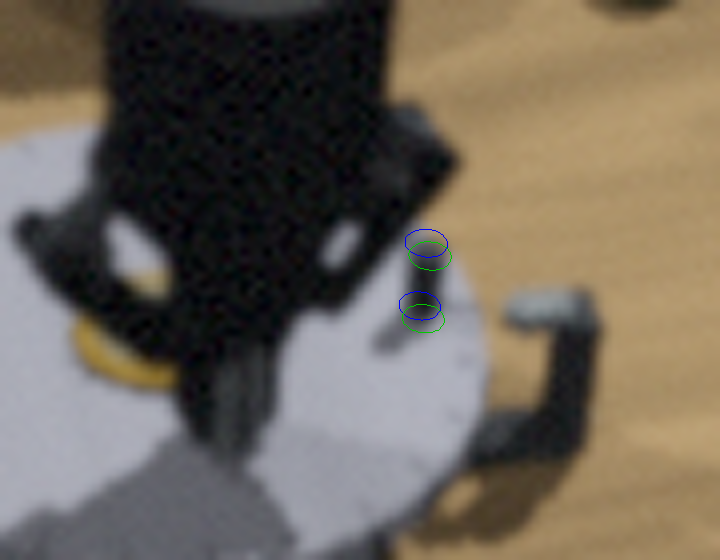

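View pics/k1o.png

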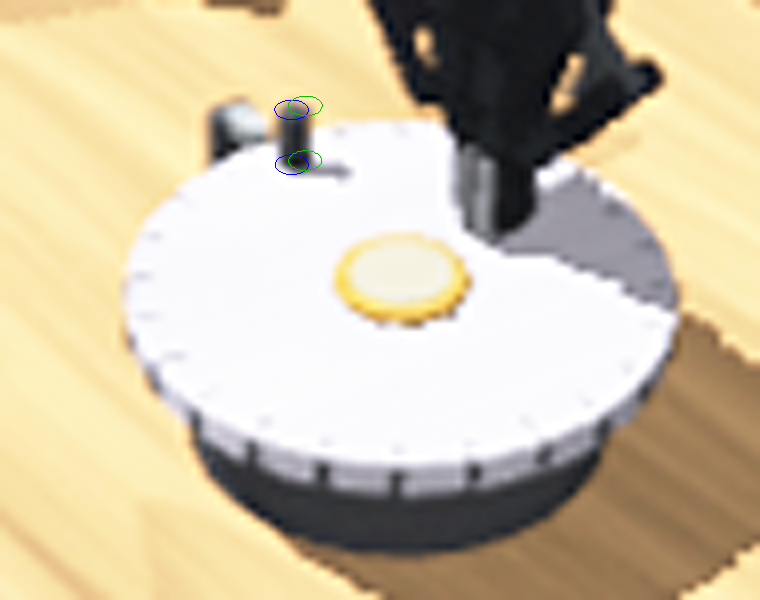

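In the wrist overlay the pin's rim tick (390,530) and the wedge tip (325,498) now both lie on the 80° line. Scene puts the pin about 2° to one side and side about 2° to the other, against a tolerance of 7.3°. The disc stands still with the finger pressing at 11 N, so I'm handing in.

Run:
```python
from plant import monitor, order
s=monitor.state();print(s['t'],s['tcp_pos'],s['contact_force'])
print(order.finish_job())
```

```text
13.2 [0.63255927 0.09412848 0.0789941 ] [-6.8781976  -0.68029056 11.04221244]
the job is handed in; nothing more can be done
None
```

I flicked the turntable, let it spin freely, braked it, and handed in at t = 13.2 s with the fingertip still holding the pin at the pointer. No verdict was reported.

- **Spin:** I pushed the pin with the shut fingertips and then lifted clear. The disc turned at about 4 rad/s, and pictures up to 6.45 s still showed about 4. At 7.6 s the finger hid part of the disc, but a faint pin reading fits continued spinning. That gives more than 2.4 s untouched before braking.
- **Brake and position:** A fingertip on the disc's top stopped it. I then dragged the disc clockwise by about 150° with the finger still pressing, to bring the pin to the pointer.
- **Last checks:** The finger was pressing with about 11 N and the disc was at rest. In the wrist view the pin's tick and the pointer's tip lie on the same radius, at about 80°.
- **Disagreement:** The scene and side cameras put the pin about 2 to 3° off the pointer, in opposite directions. That is 3 to 4 mm at the pin, within the 10 mm allowed.
- **Other things:** The arm's path kept clear of the gate, cup, focusing wheel and hinge, but I did not measure their positions again at the end.

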